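# Stagger the spice trays

### The arm

A 6-joint arm with a two-finger parallel gripper is mounted at the origin on the work surface. World frame = base frame: x ahead of the robot, y to its left, z up, the work surface at z = 0. Lengths are in m, angles in degrees, forces in N, time in s.
With the tool pointing down it reaches from about 0.375 to 0.75 m from the base axis. Payload 9 kg.
Tool frame: the origin (TCP) lies where the fingers leave the gripper's body, on its centre line; the fingertips stand 73 mm ahead of it and the grasp point (between the pads) lies 54 mm ahead of it (robot.tip_reach is the distance from the TCP to the fingertips, in m); z points along the fingers, y is the line along which they close (so a half turn about z gives the same grasp; the last joint's range is limited). The gripper opens to 85 mm and grips with 20 to 120 N. Pads are 22 mm wide; open, the fingers measure 114 mm over their backs; the gripper's body (76 mm by 85 mm) begins 54 mm behind the grasp point. The pads swing forward as they close: fully open they stand 13 mm farther back than shut.
Start: joints at [60.063, 5.964, 5.575, 89.605, 0, 77.527], TCP at [0.18, 0.572, 0.304] pointing down, gripper open.
Joint ranges: [-171.21, 171.21], [-48.23, 106.86], [-62.78, 66.21], [-105.2, 120.99], [-86.42, 89.51], [-180, 180]. Speed limits (degrees/s): [127.2, 127.2, 147.25, 180, 180, 180].

### API

Orientations are given as [roll, pitch, yaw] about the fixed x, y, z axes, in that order (R = Rz(yaw) Ry(pitch) Rx(roll)).
In Python, from plant import robot gives the robot as it stands. Calls block until the motion is done:
- robot.move_pose(position, orientation): joint-space move of the TCP to a pose.
- robot.line_to(position, vel=0.15, rotation=None, guard=None): straight line of the TCP; rotation=None keeps the orientation; vel is the mean speed in m/s. With guard (N) it stops when the force on the tool has changed by that much, and returns True; else False.
- robot.goto_joints(angles): joint-space move.
- robot.set_gripper(opening): finger opening in m; the grip force is fixed at half the most; returns when the fingers have stopped.
- robot.pause(seconds).
- robot.ik(position, orientation): joint angles nearest the present ones, or None.
- robot.observe(): the state.
- robot.grab_frame(name): name is "scene" or "top"; returns the picture (480x640x3 uint8, blue, green, red); there is no depth.
- robot.get_calibration(name): a dict with "vertical_fov" (degrees; the focal length in pixels is half the picture's height over the tangent of half this angle, whatever the lens; pixels are square), "cx", "cy" (the principal point, pixels), "rvec" (rotation vector, rad) and "tvec" (3), from world to camera coordinates, as OpenCV has them. Camera axes: x right, y down, z forward; pixel columns grow to the right and rows downward; lengths in m; the calibration is good to about 2 mm. A picture is of the moment at which its call begins. get_calibration takes no time and is no camera call.
A pose or a line that the arm cannot do raises robot.IKError and nothing moves.
- robot.job_done(): hands the job in; it is judged then, once.
The state is a dict: "time": time; "q": joint angles; "qvel": joint speeds; "joint_torque": joint torques, N m; "tool_pos": TCP position; "tcp_rot": TCP orientation; "ft_force": force on the tool from outside, world axes, zero at the start; "torque": the same for the moment, N m; "gripper_width": finger opening in m; "gripper_force": force on a finger pad.
Only numpy, scipy, OpenCV 4.12 (cv2) and the standard library are available. Lean on these libraries where they do the work, as an engineer would, in place of code of your own. Each camera call takes 0.05 s, during which the arm holds its last target. There are 200 camera calls.

### The job

Build a staggered stack on the tray that already holds two spice jars, using the two loose trays of that same length. Set the first on its rim, parallel to it and shifted lengthwise by a third of its length (about 55 mm) away from the jars, so that the jars stay open; set the second on the first, shifted back again so that it lies straight above the bottom tray, roofing the jars. Leave the shorter tray where it is.

Things in the scene. Friction and masses are not known exactly. Their poses are not given: they have to be found in the camera images.
- base_tray: Bottom tray, fixed to the worktop, same make and size as the loose long trays (170 x 100 x 45 mm). Two small spice jars, fixed, 30 mm across, stand side by side in its +x end, centres 61 mm from the tray's centre, tops 65 mm above the worktop (20 mm above the rim). Origin: centre of underside, on the worktop. x: length, towards the jars; y: width; z up. Turned any way.
- tray_a: Loose white wooden tray, blue floor, 170 long x 100 wide x 45 mm high, 0.28 kg +-40%; two alike. Walls 6, floor 5 mm; long rims have inward lips 14 mm wide overall. A bare-wood divider 10 mm thick crosses the middle, top 2 mm below the rim, good to lift by; pockets beside it 74 x 72 mm. Origin: centre of underside; x length, y width, z up; alike either way round.
- tray_b: Loose white wooden tray, blue floor, 170 long x 100 wide x 45 mm high, 0.28 kg +-40%; two alike. Walls 6, floor 5 mm; long rims have inward lips 14 mm wide overall. A bare-wood divider 10 mm thick crosses the middle, top 2 mm below the rim, good to lift by; pockets beside it 74 x 72 mm. Origin: centre of underside; x length, y width, z up; alike either way round.
- short_tray: Not for the stack: a loose tray of the same make, width and height but only 110 mm long. Origin: centre of the underside, x is its length. To be left where it is.
There are look-alikes about, which are no part of the job. Leave any purple look-alike of the tray_a alone.

How it is judged:
By the outcome, as a careful person would: the job done as asked, in the order asked, and still so for the second after the job is handed in, with the robot touching nothing.
It also fails if it takes over 64 s, if anything falls off the work surface, if the arm or the gripper's body presses on something with over 40 N, if the wrist force passes 120 N, or if a joint passes its speed limit or range.

## Working session

There is one attempt and no reset: what is moved stays moved. The work goes in short steps, each a Python script; the robot and the scene stay as the last script left them, time stands still between calls to the robot, and variables do not carry over. Pictures are saved under pics/ and viewed, at most 10 in all, crops included, and the job is handed in when it is done.

```bash
ls; mkdir -p pics; python3 - <<'E'
from plant import robot
import cv2
for n in("top","scene"):
    cv2.imwrite(f"pics/{n}0.png",robot.grab_frame(n)); print(n,robot.get_calibration(n))
print(robot.observe())
E
```

```text
pics
top {'vertical_fov': 48.75213423302173, 'cx': 320.39805806784284, 'cy': 241.29132087381961, 'rvec': array([ 2.18980026, -2.14276218,  0.07398145]), 'tvec': array([0.13259262, 0.44448216, 1.28639544])}
scene {'vertical_fov': 46.40487388761928, 'cx': 313.6764269896716, 'cy': 233.39769067048363, 'rvec': array([ 1.53373761,  2.21716125, -0.69290837]), 'tvec': array([ 0.02608345, -0.34465491,  1.55630635])}
{'time': 0.1, 'q': array([6.00628973e+01, 5.99711316e+00, 5.53145160e+00, 8.96059439e+01,
       5.02973362e-04, 7.75253965e+01]), 'qvel': array([ 0.03324896, -0.11790873,  0.12684903, -0.0212548 , -0.04329358,
        0.07913076]), 'joint_torque': array([ 6.92958565e-03, -5.58205855e+01,  5.04721284e+01,  1.30572834e-02,
       -2.43867735e-04,  8.50223870e-06]), 'tool_pos': array([0.17993783, 0.57215108, 0.30317985]), 'tcp_rot': array([-1.79930194e+02, -1.59583701e-02,  1.62537491e+02]), 'ft_force': array([-0.16295489, -0.07693024,  0.56406047]), 'torque': array([ 0.00271488, -0.0043247 , -0.00478505]), 'gripper_force': 0.0, 'gripper_width': 0.0853585683474542}
```

View pics/top0.png

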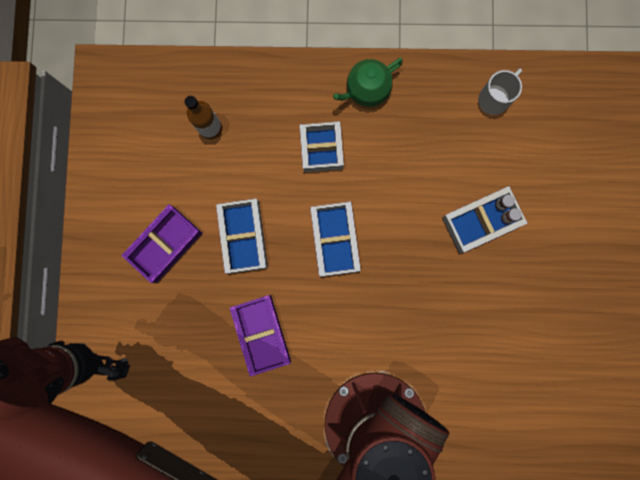

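View pics/scene0.png

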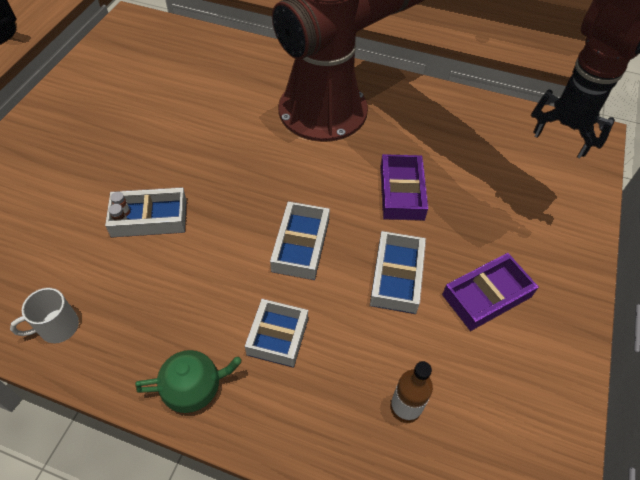

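The top view shows the base tray with jars at (485,219), the loose long trays at (241,236) and (335,239), and the short tray at (322,146). The two purple trays are at (162,244) and (261,335). The scene view shows the same things.

```bash
cat > h.py <<'E'
import cv2, numpy as np
from plant import robot
def cast(name,px,z):
    c=robot.get_calibration(name); f=240/np.tan(np.radians(c["vertical_fov"]/2))
    R=cv2.Rodrigues(c["rvec"])[0]; C=-R.T@c["tvec"]; px=np.asarray(px,float).reshape(-1,2)
    d=np.c_[(px-[c["cx"],c["cy"]])/f,np.ones(len(px))]@R
    return (C+d*((z-C[2])/d[:,2])[:,None])[:,:2]
def trays(name,img,z=.045,vmin=150):
    hsv=cv2.cvtColor(img,cv2.COLOR_BGR2HSV)
    m=((hsv[...,1]<60)&(hsv[...,2]>vmin)).astype(np.uint8)
    blue=(hsv[...,0]>100)&(hsv[...,0]<120)&(hsv[...,1]>150)&(hsv[...,2]>60)
    out=[]
    for c in cv2.findContours(m,cv2.RETR_EXTERNAL,cv2.CHAIN_APPROX_NONE)[0]:
        if cv2.contourArea(cv2.convexHull(c))<800: continue
        q=np.zeros_like(m); cv2.drawContours(q,[cv2.convexHull(c)],-1,1,-1)
        if (blue&(q>0)).sum()<200: continue
        w=cast(name,c,z); (x,y),(a,b),t=cv2.minAreaRect((w*1000).astype(np.float32))
        if a<b: a,b,t=b,a,t+90
        out.append((round(x/1e3,4),round(y/1e3,4),round(a),round(b),round((t+90)%180-90,1)))
    return out
E
python3 - <<'E'
from h import *
for n in("top","scene"):
    c=robot.get_calibration(n); R=cv2.Rodrigues(c["rvec"])[0]; print(n,-R.T@c["tvec"])
    im=cv2.imread(f"pics/{n}0.png")
    for v in(130,165,185): print(v,*trays(n,im,vmin=v),sep="\n ")
im=cv2.imread("pics/top0.png")
a=cv2.resize(im[180:290,430:540],(400,400),interpolation=0);b=cv2.resize(im[185:295,280:390],(400,400),interpolation=0)
cv2.imwrite("pics/crop.png",np.hstack([a,b]))
print(cast("top",[[507,201],[514,216]],.065))
E
```

```text
top [0.32620373 0.11447976 1.32304343]
130
 (0.4475, 0.1072, 170, 102, 8.8)
 (0.4503, 0.3373, 171, 101, 9.4)
 (0.5028, -0.2576, 171, 102, -64.3)
 (0.6791, 0.1455, 111, 101, 5.7)
165
 (0.4474, 0.1068, 169, 99, 8.8)
 (0.4501, 0.3368, 169, 99, 9.6)
 (0.5028, -0.2577, 169, 99, -64.3)
 (0.6786, 0.1451, 109, 99, 5.8)
185
 (0.503, -0.2571, 166, 96, -64.4)
scene [1.11973606 0.37330943 1.07162868]
130
 (0.6778, 0.1444, 110, 100, 5.6)
 (0.449, 0.336, 170, 101, 9.5)
 (0.4463, 0.106, 170, 101, 8.6)
 (0.5015, -0.2586, 171, 100, -64.5)
165
 (0.6776, 0.1441, 109, 99, 5.6)
 (0.4488, 0.3358, 170, 99, 9.5)
 (0.4461, 0.1055, 169, 99, 8.7)
 (0.5017, -0.2595, 169, 100, -64.3)
185
 (0.6777, 0.1439, 108, 99, 5.7)
 (0.4489, 0.3359, 169, 99, 9.5)
 (0.4463, 0.1054, 168, 99, 8.8)
 (0.5017, -0.2591, 168, 99, -64.4)
[[ 0.54332971 -0.30155563]
 [ 0.50757838 -0.31778531]]
```

View pics/crop.png

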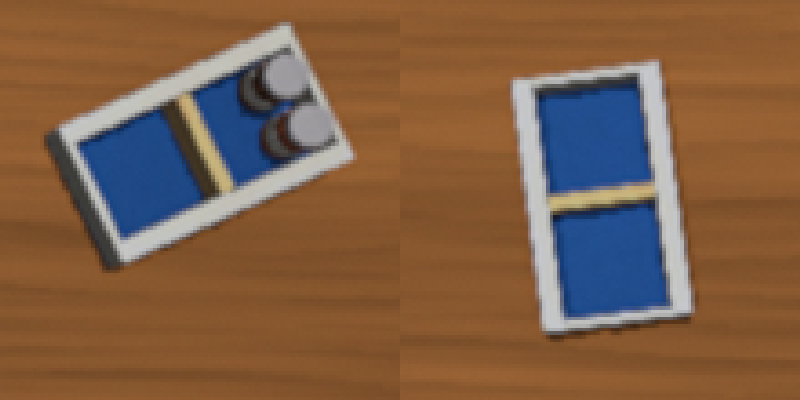

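Both views agree to about 1.5 mm. Next I pick the nearer tray and place it shifted by 55 mm.

```bash
cat >> h.py <<'E'
BASE=np.array([.5022,-.2582]); BY=-64.35; BX=np.array([np.cos(np.radians(BY)),np.sin(np.radians(BY))])
GZ=.085; UP=.28
def t(): return round(robot.observe()["time"],1)
def pick(x,y,yaw):
    robot.set_gripper(.05); o=[180,0,yaw+90]
    robot.move_pose([x,y,UP],o); robot.line_to([x,y,GZ+.04],vel=.2)
    print("guard",robot.line_to([x,y,GZ],vel=.06,guard=8))
    robot.set_gripper(0); robot.line_to([x,y,UP],vel=.12)
    s=robot.observe(); print("held",s["gripper_width"],s["gripper_force"],s["ft_force"],t())
def lower(p,h):
    robot.move_pose([*p,UP],[180,0,BY+90])
    robot.line_to([*p,GZ+h+.02],vel=.12)
    g=robot.line_to([*p,GZ+h-.004],vel=.02,guard=4); s=robot.observe()
    print("contact",g,s["tool_pos"],s["ft_force"],s["tcp_rot"],t())
def release(p):
    robot.set_gripper(.04); z=robot.observe()["tool_pos"][2]
    robot.line_to([*p,z+.06],vel=.08); robot.line_to([*p,UP+.04],vel=.2); print(t())
E
python3 - <<'E'
from h import *
pick(.4468,.1063,8.75)
p=BASE-.055*BX
lower(p,.045); release(p)
robot.move_pose([.4495,.3364,UP],[180,0,99.5])
for n in("top","scene"):
    im=robot.grab_frame(n); cv2.imwrite(f"pics/{n}1.png",im)
    print(*trays(n,im,z=.09),sep="\n "); print(trays(n,im,z=.045))
print("target",p,t())
E
```

```text
guard False
held 0.009105385429906049 58.393076062202454 [-0.29170433  0.44505393 -2.03296027] 6.4
contact True [ 0.47833103 -0.20857854  0.13047024] [0.03555847 0.46030211 4.15698155] [-1.79987743e+02  8.89823352e-03  2.56499034e+01] 9.8
11.9
(0.4635, 0.2907, 176, 64, 31.2)
 (0.4886, -0.2245, 207, 101, -64.7)
 (0.6667, 0.1444, 107, 97, 5.8)
[(0.4685, 0.2971, 183, 66, 31.2), (0.4945, -0.2369, 214, 105, -64.7), (0.6792, 0.1455, 111, 101, 5.8)]
(0.6972, 0.1543, 105, 96, 5.6)
 (0.4786, 0.3378, 162, 96, 9.5)
 (0.5019, -0.2193, 207, 133, -64.3)
[(0.6779, 0.1442, 110, 100, 5.6), (0.4492, 0.3362, 169, 100, 9.5), (0.4736, -0.2464, 217, 139, -64.3)]
target [ 0.47839201 -0.20861997] 14.0
```

```bash
python3 -c "
import cv2,numpy as np
a=cv2.imread('pics/top1.png')[170:300,400:560];b=cv2.imread('pics/scene1.png')[150:280,80:240]
cv2.imwrite('pics/c1.png',cv2.resize(np.hstack([a,b]),None,fx=2.5,fy=2.5))"
```

```text
(no output)
```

View pics/c1.png

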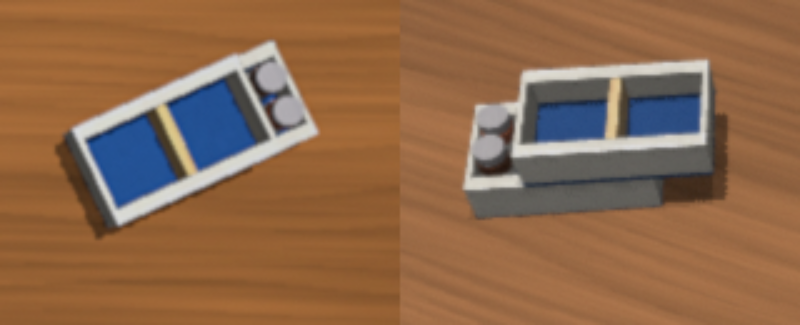

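The crops show the first tray flat on the base rim (divider at about (178,140) in the left crop), with both jars clear at about (278,95). Now the second tray.

```bash
python3 - <<'E'
from h import *
pick(.4494,.3363,9.5)
lower(BASE,.09); release(BASE)
robot.move_pose([.4495,.3364,UP],[180,0,99.5])
for n in("top","scene"):
    im=robot.grab_frame(n); cv2.imwrite(f"pics/{n}2.png",im)
    print(*trays(n,im,z=.135),sep="\n ")
a=cv2.imread('pics/top2.png')[170:300,400:560];b=cv2.imread('pics/scene2.png')[130:260,80:240]
cv2.imwrite('pics/c2.png',cv2.resize(np.hstack([a,b]),None,fx=2.5,fy=2.5)); print(t())
E
```

```text
guard False
held 0.009175807654520661 58.355446457862854 [ 1.20569737  0.13763498 -2.78107056] 18.4
contact True [ 0.50211154 -0.25810642  0.17546183] [-1.86683554  0.66199921  5.65204814] [-1.79982647e+02  9.44198207e-03  2.56507891e+01] 22.3
24.2
(0.4505, -0.1457, 98, 52, 25.8)
 (0.5041, -0.2574, 170, 100, -64.6)
 (0.6542, 0.1433, 103, 94, 5.6)
(0.7166, 0.1643, 100, 91, 5.6)
 (0.5029, -0.2593, 170, 101, -64.2)
26.5
```

View pics/c2.png

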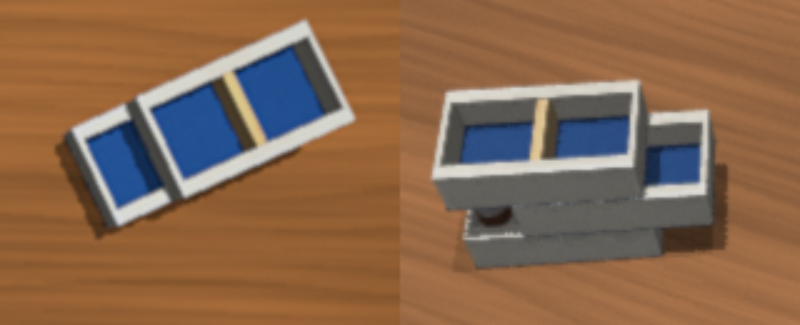

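The second tray lies level above the bottom tray, within about 2 mm, and roofs the jars. The stack is stable, so I'm handing the job in.

```bash
python3 -c "
from plant import robot
print(robot.job_done())"
```

```text
the job is handed in; nothing more can be done
None
```

The staggered stack is built and handed in at about 26.5 s: the first tray sits on the base rim shifted 55 mm away from the jars, the second lies within about 2 mm of straight above the base, and the short tray was left untouched.

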